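Load the label unwinder on the packing bench

ROBOT

A 7-joint arm with a two-finger parallel gripper is mounted at the origin on the work surface. World frame = base frame: x ahead of the robot, y to its left, z up, the work surface at z = 0. Lengths are in m, angles in rad, forces in N, time in s.
With the tool pointing down it reaches from about 0.425 to 0.925 m from the base axis. Payload 6.8 kg.
Tool frame: the origin (TCP) lies on the centre line of the jaws, within the pads' length; the fingertips stand 17 mm ahead of it and the grasp point (between the pads) lies 2 mm behind it; z points along the fingers, x is the direction in which the jaws open and shut, and the axes are right-handed (so a half turn about z gives the same grasp; the last joint's range is limited). The gripper opens to 85 mm and grips with 20 to 120 N. Pads are 22 mm wide; open, the fingers measure 114 mm over their backs; the gripper's body (76 mm by 85 mm) begins 54 mm behind the grasp point. The pads swing forward as they close: fully open they stand 13 mm farther back than shut.
Start: joints at [-1.304, 0.477, 0.022, 1.555, -0.011, 1.109, -0.083], TCP at [0.247, 0.628, 0.248] pointing down, gripper open.
Joint ranges: [-2.96, 2.96], [-0.34, 2.1], [-1.41, 1.46], [0.24, 2.44], [-1.37, 4.51], [0.17, 1.92], [-2.96, 2.96]. Speed limits (rad/s): [2.39, 2.39, 3.14, 3.14, 3.14, 3.14, 3.14].

INTERFACE

Orientations are given as a rotation vector (axis times angle).
In Python, from bench import r gives the robot as it stands.
- The arm moves only by the tool arm_command, never from a script. Its argument "increments" is a list of rows, each a list of 3 entries, a list of its own where there are three numbers: the shift along the world's x, y, z in m, then the turn, a rotation vector about the world's x, y, z in rad, then the opening in per cent of the stroke, from 0 (shut) to 100 (fully open). A call has 1 to 10 rows; each row is the pose to reach, as a shift and turn from the pose commanded when the call began; what a row does not reach only later rows make up. A row lasts 1/10 s, in which the tool goes at most 50 mm and 8.59 degrees, less where a joint would pass 70% of its speed; a pose out of reach is approached as far as the arm can. A call with a gripper value outside its range is refused whole. The fingers move at their own pace and stop on an object; "newtons" is the grip in N (left out, the last holds). Time passes only in rows, so rows that repeat a pose let the fingers close. It gives the time, the measured TCP pose, the force and the opening at its end, in the units of the state.
- r.get_obs(): the state, without advancing time (a new reading comes with each control period).
- r.grab_frame(name): name is "scene" or "top" or "wrist"; returns the picture (420x560x3 uint8, blue, green, red); there is no depth.
- r.camera_model(name): a dict with "camera_matrix" (3x3 intrinsics, pixels), "D" ([k1, k2, p1, p2, k3] as OpenCV has them; the pictures are not rectified), "camera_from_world" (4x4, takes a point from world to camera coordinates). Camera axes: x right, y down, z forward; pixel columns grow to the right and rows downward; lengths in m; the calibration is good to about 2 mm. A picture is of the moment at which its call begins: read the wrist's pose just before it. camera_model takes no time and is no camera call; for the wrist camera it gives the pose at the moment of the call.
- r.hand_in(): hands the job in, once; it reports no verdict.
The state is a dict: "clock": time; "joints": joint angles; "qvel": joint speeds; "tau": joint torques, N m; "tcp_pos": TCP position; "orientation": TCP orientation; "contact_force": force on the tool from outside, world axes, zero at the start; "moment": the same for the moment, N m; "grip_width": finger opening in m.
Only numpy, scipy, OpenCV 4.12 (cv2) and the standard library are available. Lean on these libraries where they do the work, as an engineer would, in place of code of your own. Each camera call takes 0.05 s, during which the arm holds its last target. There are 200 camera calls.

TASK

Set the loose reel carrier (the plate with the stepped post) fully home over the two pegs on the deck of the label unwinder, flat on the deck; either way round will do. Then slide the label roll with the wider core gently down the post, lowering it without letting it drop, until it sits level on the lower marked step, and let go. Leave the roll with the narrow core, the bottle and the carton where they are.

Things in the scene. Friction and masses are not known exactly. Their poses are not given: they have to be found in the camera images.
- unwinder: Label unwinder, fixed: low grey housing 160 mm (x) by 190 mm (y, from -75 to +115 mm), 55 mm high, its flat top the deck. Origin: on the bench under the deck point, z up. Two thick guide posts (16 mm diameter, 45 mm tall, x = -50 and +50, y = 98 mm) stand at one edge; they are not the pegs.
- deck (a point): Point on the deck's surface, 55 mm above the bench, midway between the two dark steel pegs; z up, x along the line through the pegs. Pegs at x = -44 and +44 mm, y = 0: 10 mm diameter, 18 mm tall, the upper 7 mm tapering to 4 mm.
- carrier: Reel carrier, loose, upright on the bench, 0.2 to 0.4 kg: aluminium plate 116 mm (x) by 70 mm (y), 8 mm thick, two through holes of 13.5 mm diameter at x = -44 and +44 mm, y = 0, white round post at the centre, top at 91 mm. Origin: centre of the underside, x along the holes, z up the post. When home the underside lies on the deck, pegs 10 mm out of the holes.
- low_step (a point): On the carrier's axis, 26 mm above its underside: the lower step, the flat top of a collar of 54 mm diameter with a black line round it. Above it the post tapers from 40 to 37 mm diameter over 34 mm, up to the upper step (60 mm above the underside), also with a black line below it.
- grip_end (a point): On the carrier's axis, 82 mm above its underside: the post's narrow end, where it can be gripped; 24.4 mm diameter at 60 mm above the underside, 22 mm at 88 mm, chamfered to the top at 91 mm.
- roll_wide: The roll to load: white paper label roll on a cardboard core, standing on end, 62 mm outer diameter, 50 mm high, core bore 43 mm, 0.07 to 0.14 kg. Origin: centre of its underside, z up along its axis. It passes the upper step and stops on the lower one.
- roll_narrow: Label roll like the other (62 mm diameter, 50 mm high) but with a narrow core of 29 mm bore; leave it. Origin: centre of its underside.
- bottle: Amber bottle, 60 mm diameter, 150 mm high; leave it. Origin: centre of its underside.
- carton: Small closed carton, 70 mm (x) by 100 mm (y), 60 mm high; leave it. Origin: centre of its underside.
There are look-alikes about, which are no part of the job. What is shaped like the roll_wide but blue is not meant.

How it is judged:
By the outcome, as a careful person would: the job done as asked, in the order asked, and still so for the second after the job is handed in, with the robot touching nothing.
It also fails if it takes over 58 s, if anything falls off the work surface, if the arm or the gripper's body presses on something with over 40 N, if the wrist force passes 120 N, or if a joint passes its speed limit or range.

## Working session

There is one attempt and no reset: what is moved stays moved. The work goes in short steps, Python scripts to look and compute and a tool call to move; the robot and the scene stay as the last step left them, time stands still between calls to the robot, and variables do not carry over. Pictures are saved under pics/ and viewed, about 8 in all and at most 12, crops included, and the job is handed in when it is done.

Besides the shell and the picture viewer there is one more tool, called after "Request:" in YAML: its name, and indented under it one key for each argument. arm_command: Moves the arm, as the interface text tells. Its arguments: {"type":"object","properties":{"increments":{"type":"array","items":{"type":"array"}},"newtons":{"type":"number"}},"required":["increments"]}

```bash
mkdir -p pics
python3 - <<'E'
from bench import r
import cv2,numpy as np
o=r.get_obs()
for k,v in o.items(): print(k,np.round(v,3))
for n in ["scene","top"]:
    cv2.imwrite(f"pics/{n}0.png",r.grab_frame(n))
    m=r.camera_model(n); print(n,np.round(m["camera_matrix"],1).tolist(),m["D"],np.round(m["camera_from_world"],3).tolist())
E
ls
```

```text
clock 0.0
joints [-1.304  0.478  0.022  1.556 -0.012  1.109 -0.083]
qvel [-0.001 -0.001  0.001  0.     0.001  0.     0.002]
tau [-1.0000e-03 -5.9645e+01  1.6080e+00 -2.8119e+01  1.2000e-02  9.0000e-03
  0.0000e+00]
tcp_pos [0.247 0.628 0.247]
orientation [ 2.595e+00  1.768e+00 -2.000e-03]
contact_force [-1.564  0.116 -1.07 ]
moment [ 0.049 -0.007  0.034]
grip_width 0.085
scene [[438.6, 0.0, 275.2], [0.0, 438.6, 214.7], [0.0, 0.0, 1.0]] [-0.074401  0.        0.        0.        0.      ] [[-0.608, 0.794, -0.017, 0.314], [0.557, 0.411, -0.722, -0.276], [-0.566, -0.448, -0.692, 1.491], [0.0, 0.0, 0.0, 1.0]]
top [[445.2, 0.0, 269.0], [0.0, 445.2, 211.4], [0.0, 0.0, 1.0]] [-0.00968565  0.          0.          0.          0.        ] [[-0.016, -1.0, 0.018, 0.04], [-0.987, 0.013, -0.16, 0.568], [0.16, -0.02, -0.987, 1.051], [0.0, 0.0, 0.0, 1.0]]
pics
```

View pics/scene0.png

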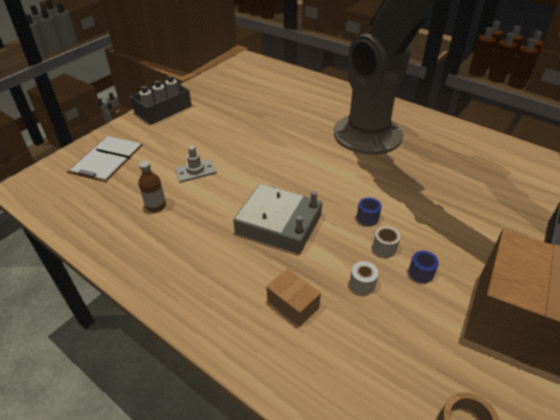

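View pics/top0.png

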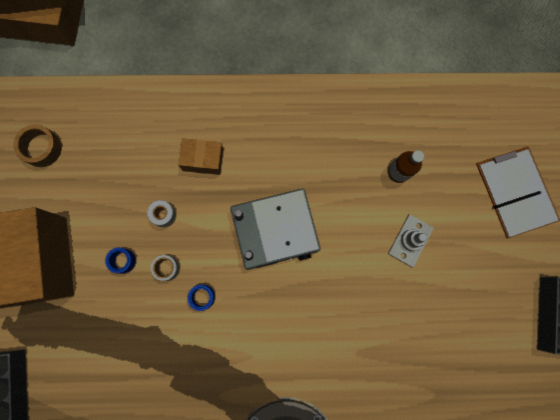

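The scene view shows the carrier at (195,165), the unwinder at (278,215), white rolls at (387,240) and (364,277), the bottle at (152,190) and the carton at (294,297). In the top view the carrier is at (411,240), the pegs at about (279,208) and (288,243), the white rolls at (161,213) and (164,267), and the blue look-alikes at (120,260) and (201,297). Next I'll look at enlarged crops.

```bash
cat > h.py <<'E'
from bench import r
import cv2,numpy as np
def ray(n,uv,m=None):
    m=m or r.camera_model(n); K=np.array(m["camera_matrix"],float);T=np.array(m["camera_from_world"])
    p=cv2.undistortPoints(np.array(uv,float).reshape(-1,1,2),K,np.array(m["D"],float)).reshape(-1,2)
    R=T[:3,:3]; d=np.c_[p,np.ones(len(p))]@R
    return -R.T@T[:3,3],d
def onz(n,uv,z,m=None):
    c,d=ray(n,uv,m); return c+d*((z-c[2])/d[:,2])[:,None]
def proj(n,P,m=None):
    m=m or r.camera_model(n);T=np.array(m["camera_from_world"])
    return cv2.projectPoints(np.array(P,float).reshape(-1,1,3),cv2.Rodrigues(T[:3,:3])[0],T[:3,3],np.array(m["camera_matrix"],float),np.array(m["D"],float))[0].reshape(-1,2)
E
python3 - <<'E'
import cv2,numpy as np
t=cv2.imread("pics/top0.png");s=cv2.imread("pics/scene0.png")
f=lambda im,x,y:cv2.resize(im[y:y+75,x:x+100],None,fx=4,fy=4,interpolation=cv2.INTER_CUBIC)
c=np.vstack([np.hstack([f(t,120,200),f(t,225,185)]),np.hstack([f(t,365,200),f(s,335,220)])])
cv2.imwrite("pics/crop1.png",c)
E
```

```text
(no output)
```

View pics/crop1.png

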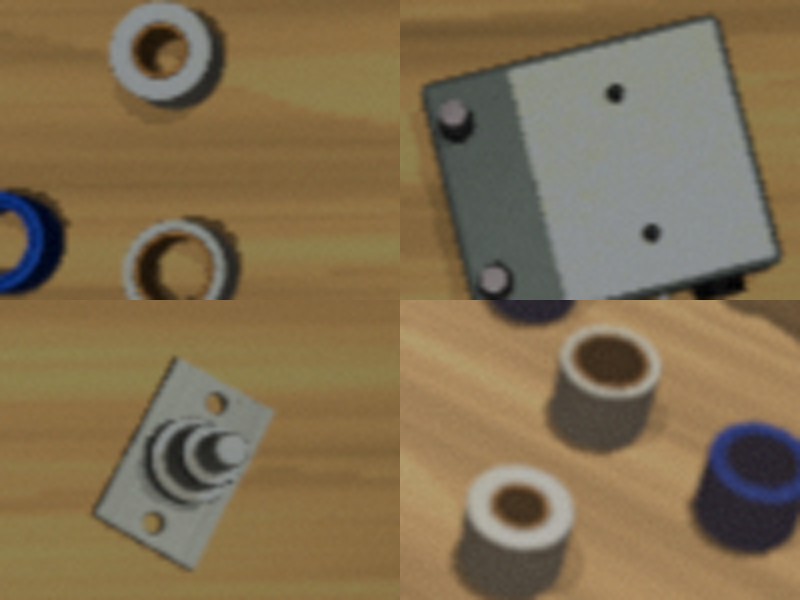

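The crops show the wide-core roll at the lower left, about (164,267) in the top view; the narrow one is at (161,213). The pegs are at about (278.8,208) and (287.8,243.3), the carrier holes at about (419,225.8) and (403.3,255.8), and the post top at about (423.5,237.5).

Run:
```python
from h import *
p=onz("top",[(278.75,208),(287.75,243.25)],.064); print("pegs",p.round(4).tolist(),np.linalg.norm(p[0]-p[1]),"mid",p.mean(0),"ang",np.degrees(np.arctan2(*(p[0]-p[1])[1::-1])))
h=onz("top",[(419,225.75),(403.25,255.75)],.006); print("holes",h.round(4).tolist(),np.linalg.norm(h[0]-h[1]),"mid",h.mean(0),"ang",np.degrees(np.arctan2(*(h[0]-h[1])[1::-1])))
print("post top",onz("top",[(423.3,237.4)],.091))
im=cv2.imread("pics/top0.png"); hsv=cv2.cvtColor(im,cv2.COLOR_BGR2HSV)
m=cv2.inRange(hsv,(0,0,130),(180,70,255)); 
for c in cv2.findContours(m,cv2.RETR_EXTERNAL,cv2.CHAIN_APPROX_NONE)[0]:
    if 150<cv2.contourArea(c)<1500:
        e=cv2.minEnclosingCircle(c); print("blob",e,onz("top",[e[0]],.05)[0].round(4), "dia", 2*e[1]/445*1.0)
print("guideposts",onz("top",[(338/1,0)],0)*0+onz("top",[(225+53/4,185+113/4),(225+93/4,185+277/4)],.1))
P=onz("scene",[(387,233.5),(364,270)],.05);print("scene rolls",P)
# scene images of pegs projected for check
print(proj("scene",p),proj("scene",[[*h.mean(0)[:2],.091]]))
```

```text
pegs [[0.5734, 0.0077, 0.064], [0.4875, -0.0122, 0.064]] 0.08814364667381182 mid [ 0.5304342  -0.00222119  0.064     ] ang 13.02483706854921
holes [[0.5324, -0.3527, 0.006], [0.4566, -0.3072, 0.006]] 0.08840017905281411 mid [ 0.49453434 -0.32999287  0.006     ] ang -30.98131972793252
post top [[ 0.49411962 -0.3302116   0.091     ]]
blob ((406.75, 250.375), 16.828739166259766) [ 0.467  -0.3025  0.05  ] dia 0.07563478276970681
blob ((414.3148193359375, 228.1666717529297), 13.855735778808594) [ 0.5212 -0.3248  0.05  ] dia 0.06227296979239817
blob ((158.76315307617188, 211.76315307617188), 12.439702987670898) [0.5703 0.3004 0.05  ] dia 0.055908777472678195
guideposts [[0.55609972 0.10406976 0.1       ]
 [0.46030059 0.08159923 0.1       ]]
scene rolls [[0.43325764 0.28625538 0.05      ]
 [0.56905778 0.29715516 0.05      ]]
[[263.79429145 214.74611957]
 [277.92745164 193.86575754]] [[191.04943057 146.61961802]]
```

Each measured point agrees with its known size: pegs 88.1 mm apart, holes 88.4 mm apart, guide posts 98 mm out. Next I'll move over the deck for a wrist look at the pegs.

Request:
arm_command:
  increments:
    - [[0.25,-0.43,0.0],[0,0,-0.85],100]
    - [[0.25,-0.43,0.0],[0,0,-0.85],100]
    - [[0.25,-0.43,0.0],[0,0,-0.85],100]
    - [[0.25,-0.43,0.0],[0,0,-0.85],100]
    - [[0.25,-0.43,0.0],[0,0,-0.85],100]
    - [[0.25,-0.43,0.0],[0,0,-0.85],100]
    - [[0.25,-0.43,0.0],[0,0,-0.85],100]
    - [[0.25,-0.43,0.0],[0,0,-0.85],100]
    - [[0.25,-0.43,0.0],[0,0,-0.85],100]
    - [[0.25,-0.43,0.0],[0,0,-0.85],100]

```text
clock: 1.1
tcp_pos: [0.4976, 0.1959, 0.2482]
orientation: [3.095, 0.54, -0.0]
contact_force: [0.4, 0.3, -0.5]
grip_width: 0.0856
```

Request:
arm_command:
  increments:
    - [[0.03,-0.19,0.0],[0,0,-0.1],100]
    - [[0.03,-0.19,0.0],[0,0,-0.1],100]
    - [[0.03,-0.19,0.0],[0,0,-0.1],100]
    - [[0.03,-0.19,0.0],[0,0,-0.1],100]
    - [[0.03,-0.19,0.0],[0,0,-0.1],100]
    - [[0.03,-0.19,0.0],[0,0,-0.1],100]
    - [[0.03,-0.19,0.0],[0,0,-0.1],100]

```text
clock: 1.8
tcp_pos: [0.5269, 0.0096, 0.248]
orientation: [-3.117, -0.388, 0.001]
contact_force: [0.8, 0.6, 1.1]
grip_width: 0.0853
```

Run:
```python
from h import *
o=r.get_obs(); m=r.camera_model("wrist"); im=r.grab_frame("wrist"); cv2.imwrite("pics/w1.png",im)
np.save("w1.npy",m,allow_pickle=True)
print(o["clock"],o["tcp_pos"],o["orientation"],o["joints"])
print(m)
print(proj("wrist",[[.5734,.0077,.055],[.4875,-.0122,.055]]))
```

```text
1.8 [0.52687386 0.00963953 0.24800413] [-3.11690479e+00 -3.88227870e-01  9.69201514e-04] [-0.54835496  0.24719448  0.49072785  1.93377522 -0.13869746  0.99388504
  0.25355626]
{'camera_matrix': array([[319.32783844,   0.        , 279.55994133],
       [  0.        , 319.32783844, 215.07115486],
       [  0.        ,   0.        ,   1.        ]]), 'D': array([-0.02514889,  0.        ,  0.        ,  0.        ,  0.        ]), 'camera_from_world': array([[ 9.69333717e-01,  2.45747147e-01,  6.97001694e-04,
        -5.14780819e-01],
       [ 2.36072703e-01, -9.31954017e-01,  2.75193368e-01,
        -1.50138946e-01],
       [ 6.82775585e-02, -2.66589667e-01, -9.61388644e-01,
         3.45720034e-01],
       [ 0.00000000e+00,  0.00000000e+00,  0.00000000e+00,
         1.00000000e+00]])}
[[320.98745823 208.77736929]
 [235.66110243 207.02030751]]
```

View pics/w1.png

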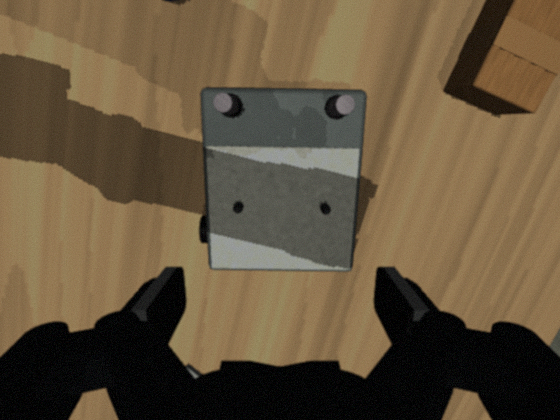

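The wrist view shows the pegs at about (238,207) and (325,208), with the guide posts at (228,104) and (342,104). I'll refine these with a mask.

Run:
```python
from h import *
m=np.load("w1.npy",allow_pickle=True).item(); g=cv2.cvtColor(cv2.imread("pics/w1.png"),cv2.COLOR_BGR2GRAY)
pts=[]
for x,y in [(238,207),(325,208)]:
    w=g[y-14:y+15,x-14:x+15]; b=(w<55).astype(np.uint8)
    n,l,s,c=cv2.connectedComponentsWithStats(b); k=1+np.argmax(s[1:,4]); print(s[k],c[k]+[x-14,y-14]); pts.append(c[k]+[x-14,y-14])
for z in (.062,):
    p=onz("wrist",pts,z,m); d=p[1]-p[0]; print(p.round(4).tolist(),np.linalg.norm(d),p.mean(0).round(4),np.degrees(np.arctan2(d[1],d[0])))
```

```text
[  9   8  11  12 101] [237.88118812 206.77227723]
[  9   8  11  13 103] [324.77669903 207.88349515]
[[0.4901, -0.0097, 0.062], [0.5754, 0.0108, 0.062]] 0.08776833137064721 [5.328e-01 5.000e-04 6.200e-02] 13.459181418617636
```

Request:
arm_command:
  increments:
    - [[-0.033,-0.34,0.0],[0,0,-0.79],100]
    - [[-0.033,-0.34,0.0],[0,0,-0.79],100]
    - [[-0.033,-0.34,0.0],[0,0,-0.79],100]
    - [[-0.033,-0.34,0.0],[0,0,-0.79],100]
    - [[-0.033,-0.34,0.0],[0,0,-0.79],100]
    - [[-0.033,-0.34,0.0],[0,0,-0.79],100]
    - [[-0.033,-0.34,0.0],[0,0,-0.79],100]
    - [[-0.033,-0.34,0.0],[0,0,-0.79],100]
    - [[-0.033,-0.34,0.0],[0,0,-0.79],100]

```text
clock: 2.75
tcp_pos: [0.4944, -0.3313, 0.2479]
orientation: [-3.026, 0.844, 0.001]
contact_force: [0.5, 0.2, 0.6]
grip_width: 0.0854
```

Run:
```python
from h import *
o=r.get_obs(); m=r.camera_model("wrist"); im=r.grab_frame("wrist"); cv2.imwrite("pics/w2.png",im)
np.save("w2.npy",m,allow_pickle=True)
print(o["clock"],o["tcp_pos"],o["orientation"])
print(proj("wrist",[[.5324,-.3527,.008],[.4566,-.3072,.008],[.4945,-.33,.091]]))
```

```text
2.75 [ 0.49440085 -0.33131152  0.24785957] [-3.02579967e+00  8.43852335e-01  1.21231898e-03]
[[316.85049993 188.17609307]
 [240.89618545 188.23471202]
 [278.74128173 205.7780517 ]]
```

View pics/w2.png

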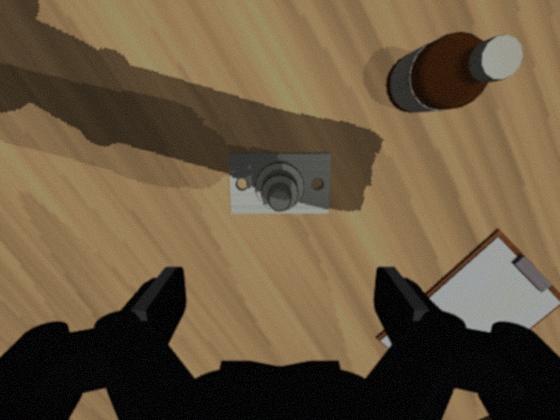

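The wrist view shows the carrier holes at (242,184) and (317.5,184) and the post top at about (279,197). I'll compare all the cameras.

Run:
```python
from h import *
m=np.load("w2.npy",allow_pickle=True).item()
p=onz("wrist",[(242,184),(317.5,184)],.006,m); d=p[1]-p[0]; print("w2 holes",np.linalg.norm(d),p.mean(0).round(4),np.degrees(np.arctan2(d[1],d[0])))
# plate corners
q=onz("wrist",[(230,152.5),(330,152.5),(330,214),(230.5,214)],.006,m); print("w2 corners mid",q.mean(0).round(4),np.linalg.norm(q[1]-q[0]),np.linalg.norm(q[2]-q[1]))
g=cv2.imread("pics/scene0.png"); g2=cv2.imread("pics/w2.png")
f=lambda im,x,y,w,h,k:cv2.resize(im[y:y+h,x:x+w],None,fx=k,fy=k,interpolation=cv2.INTER_CUBIC)
c=np.vstack([np.hstack([f(g,165,135,66,50,6),f(g,235,180,66,50,6)]),np.hstack([f(g2,212,140,132,100,3),f(g,365,215,66,50,6)])])
cv2.imwrite("pics/crop2.png",c)
```

```text
w2 holes 0.08806146463221919 [ 0.4972 -0.3281  0.006 ] -31.15052969494774
w2 corners mid [ 0.4975 -0.3284  0.006 ] 0.11363064121506222 0.07268427540525502
```

View pics/crop2.png

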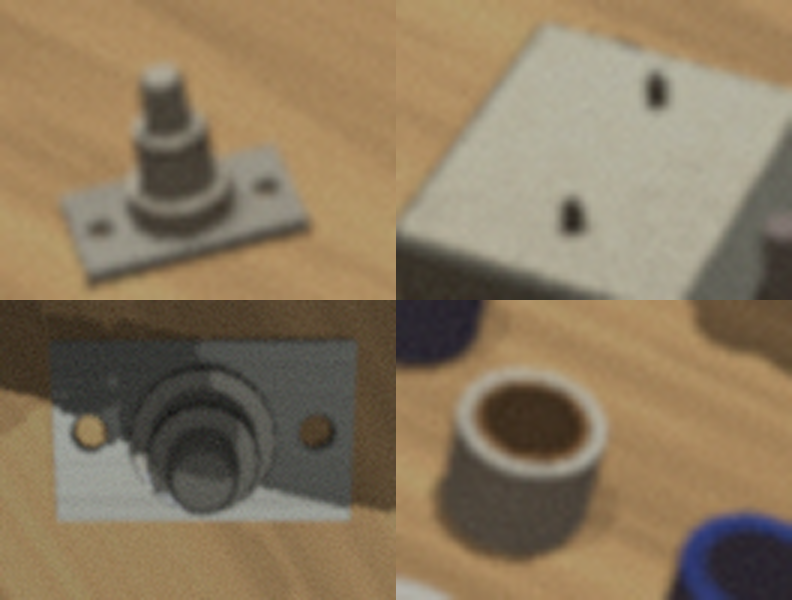

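The wrist and scene cameras agree; the top camera is biased by about 3 mm. That puts the carrier at (0.497,-0.328), yaw -31.1°, and the deck at (0.533,0.0005), yaw 13.4°. Now to grip the post end.

Request:
arm_command:
  increments:
    - [[0.003,0.003,-0.04],[0,0,0],100]
    - [[0.003,0.003,-0.08],[0,0,0],100]
    - [[0.003,0.003,-0.12],[0,0,0],70]
    - [[0.003,0.003,-0.15],[0,0,0],70]
    - [[0.003,0.003,-0.166],[0,0,0],70]
    - [[0.003,0.003,-0.166],[0,0,0],70]
    - [[0.003,0.003,-0.166],[0,0,0],10]
    - [[0.003,0.003,-0.166],[0,0,0],10]
    - [[0.003,0.003,-0.166],[0,0,0],0]
    - [[0.003,0.003,-0.166],[0,0,0],0]
  newtons: 50

```text
clock: 3.8
tcp_pos: [0.498, -0.3292, 0.0842]
orientation: [-3.026, 0.844, -0.004]
contact_force: [-2.0, 2.3, 6.0]
grip_width: 0.0213
```

Request:
arm_command:
  increments:
    - [[0,0,0],[0,0,0],0]
    - [[0,0,0],[0,0,0],0]
    - [[0,0,0],[0,0,0],0]
    - [[0,0,0],[0,0,0],0]

```text
clock: 4.2
tcp_pos: [0.498, -0.3292, 0.0842]
orientation: [-3.026, 0.844, -0.004]
contact_force: [-0.7, 1.2, 5.6]
grip_width: 0.0214
```

Request:
arm_command:
  increments:
    - [[0,0,0.01],[0,0,0],0]
    - [[0,0,0.03],[0,0,0],0]
    - [[0,0,0.06],[0,0,0],0]
    - [[0,0,0.09],[0,0,0],0]
    - [[0,0,0.12],[0,0,0],0]
    - [[0,0,0.13],[0,0,0],0]
    - [[0,0,0.13],[0,0,0],0]
    - [[0,0,0.13],[0,0,0],0]

```text
clock: 5.0
tcp_pos: [0.4966, -0.3282, 0.2113]
orientation: [-3.026, 0.843, 0.002]
contact_force: [-0.9, -0.7, -3.1]
grip_width: 0.021
```

Run:
```python
from h import *
im=r.grab_frame("wrist"); cv2.imwrite("pics/w3.png",im)
m=r.camera_model("wrist"); np.save("w3.npy",m,allow_pickle=True); o=r.get_obs()
s=r.grab_frame("scene")
print(o["tcp_pos"],o["contact_force"],o["moment"],o["grip_width"])
c=np.hstack([im[:300,80:480],cv2.resize(s[80:230,100:300],None,fx=2,fy=2)])
cv2.imwrite("pics/c3.png",c)
```

```text
[ 0.49640502 -0.32803899  0.21084426] [ 0.54515461 -0.93695411 -2.86973867] [ 0.00268557  0.04312809 -0.06715726] 0.021115850123212654
```

View pics/c3.png

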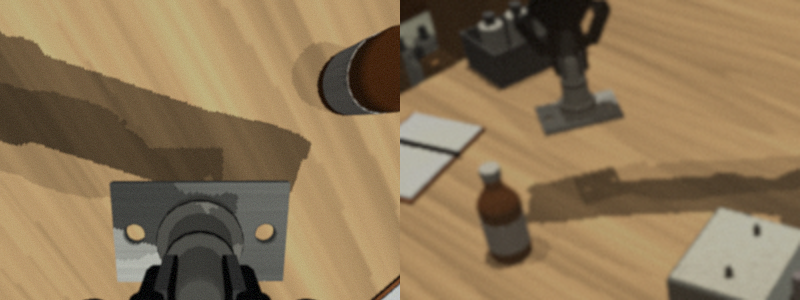

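The carrier is lifted and hangs level. The holes are at wrist pixels (215,232) and (345,232). Next I'll work out how the plate sits relative to the tool.

Run:
```python
from h import *
m=np.load("w3.npy",allow_pickle=True).item(); im=cv2.imread("pics/w3.png"); hsv=cv2.cvtColor(im,cv2.COLOR_BGR2HSV)
pts=[]
for x,y in [(215,232),(345,232)]:
    w=hsv[y-16:y+17,x-16:x+17]; b=((w[...,1]>60)&(w[...,2]>70)).astype(np.uint8)
    n,l,s,c=cv2.connectedComponentsWithStats(b); k=l[16,16]; print(k,s[k]); pts.append(c[k]+[x-16,y-16])
print(pts)
t=r.get_obs()["tcp_pos"]
for z in (.133,.136,.139):
    p=onz("wrist",pts,z,m); d=p[1]-p[0]; print(z,np.linalg.norm(d).round(4),p.mean(0).round(4),p.mean(0)-t,np.degrees(np.arctan2(d[1],d[0])))
```

```text
1 [  7   8  19  17 261]
1 [  6   8  19  17 254]
[array([215.12643678, 231.95019157]), array([343.96456693, 231.65354331])]
0.133 0.0869 [ 0.4974 -0.3268  0.133 ] [ 0.0010538   0.00129092 -0.07766837] -30.97452047420181
0.136 0.0856 [ 0.4979 -0.3259  0.136 ] [ 0.00158957  0.00217084 -0.07466837] -30.974520474201796
0.139 0.0844 [ 0.4984 -0.325   0.139 ] [ 0.00212535  0.00305077 -0.07166837] -30.974520474201814
```

Request:
arm_command:
  increments:
    - [[0.004,0.033,0.0],[0,0,0.08],0]
    - [[0.007,0.066,0.0],[0,0,0.16],0]
    - [[0.011,0.1,0.0],[0,0,0.24],0]
    - [[0.015,0.14,0.0],[0,0,0.33],0]
    - [[0.02,0.18,0.0],[0,0,0.43],0]
    - [[0.025,0.22,0.0],[0,0,0.53],0]
    - [[0.029,0.26,0.0],[0,0,0.63],0]
    - [[0.033,0.295,0.0],[0,0,0.71],0]
    - [[0.036,0.32,0.0],[0,0,0.773],0]
    - [[0.0365,0.3275,0.0],[0,0,0.773],0]

```text
clock: 6.1
tcp_pos: [0.5335, 0.0019, 0.2113]
orientation: [-3.119, -0.368, 0.002]
contact_force: [-0.1, 0.0, -2.8]
grip_width: 0.0211
```

Request:
arm_command:
  increments:
    - [[0,0,-0.01],[0,0,0],0]
    - [[0,0,-0.02],[0,0,0],0]
    - [[0,0,-0.03],[0,0,0],0]
    - [[0,0,-0.035],[0,0,0],0]
    - [[0,0,-0.035],[0,0,0],0]
    - [[0,0,-0.035],[0,0,0],0]

```text
clock: 6.7
tcp_pos: [0.5337, -0.0019, 0.1773]
orientation: [3.121, 0.357, -0.0]
contact_force: [-0.2, 0.3, -1.6]
grip_width: 0.021
```

Run:
```python
from h import *
o=r.get_obs();m=r.camera_model("wrist"); np.save("w4.npy",m,allow_pickle=True)
im=r.grab_frame("wrist"); cv2.imwrite("pics/w4.png",im)
s=r.grab_frame("scene"); t=r.grab_frame("top"); cv2.imwrite("pics/s4.png",s)
print(o["clock"],o["tcp_pos"],o["orientation"],o["contact_force"])
f=lambda im,x,y,w,h,k:cv2.resize(im[y:y+h,x:x+w],None,fx=k,fy=k,interpolation=cv2.INTER_CUBIC)
cv2.imwrite("pics/c4.png",np.hstack([f(im,180,200,200,150,2),f(s,225,140,100,75,4)]))
```

```text
6.7 [ 0.53365202 -0.00187917  0.17726282] [ 3.12098189e+00  3.57439805e-01 -1.72940570e-04] [-0.24065097  0.28216285 -1.56665969]
```

View pics/c4.png

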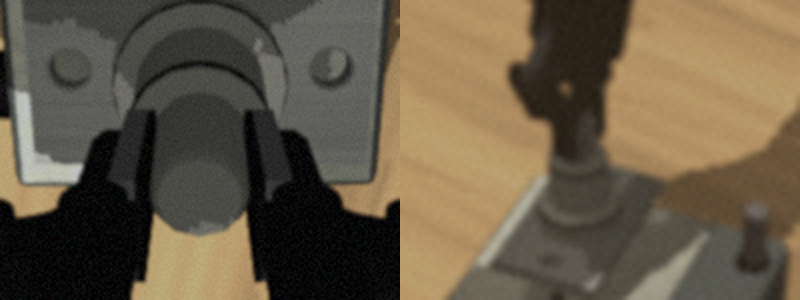

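The holes are at wrist pixels (215,233.5) and (345.5,233.5), and the plate hovers about 37 mm above the deck. The pegs are hidden by perspective.

Run:
```python
from h import *
m=np.load("w4.npy",allow_pickle=True).item()
for z in (.095,.098,.101):
    p=onz("wrist",[(215,233.5),(345.5,233.5)],z,m); d=p[1]-p[0]; print(z,np.linalg.norm(d).round(4),p.mean(0).round(4),np.degrees(np.arctan2(d[1],d[0])))
P=onz("scene",[(278.2,195),(264.2,216)],.064); print("scene pegs",P.round(4).tolist(),P.mean(0))
```

```text
0.095 0.0901 [ 0.5361 -0.0034  0.095 ] 13.062201855473768
0.098 0.0888 [ 0.5359 -0.0024  0.098 ] 13.062201855473761
0.101 0.0875 [ 0.5356 -0.0014  0.101 ] 13.062201855473763
scene pegs [[0.4907, -0.0088, 0.064], [0.5764, 0.0114, 0.064]] [0.53355288 0.00131609 0.064     ]
```

Request:
arm_command:
  increments:
    - [[-0.002,0.003,-0.005],[0,0,0.004],0]
    - [[-0.002,0.003,-0.01],[0,0,0.004],0]
    - [[-0.002,0.003,-0.014],[0,0,0.004],0]
    - [[-0.002,0.003,-0.018],[0,0,0.004],0]
    - [[-0.002,0.003,-0.021],[0,0,0.004],0]
    - [[-0.002,0.003,-0.024],[0,0,0.004],0]
    - [[-0.002,0.003,-0.026],[0,0,0.004],0]
    - [[-0.002,0.003,-0.026],[0,0,0.004],0]

```text
clock: 7.65
tcp_pos: [0.5315, 0.0016, 0.151]
orientation: [3.12, 0.365, -0.001]
contact_force: [0.3, 0.6, -2.1]
grip_width: 0.021
```

Request:
arm_command:
  increments:
    - [[0,0,-0.002],[0,0,0],0]
    - [[0,0,-0.004],[0,0,0],0]
    - [[0,0,-0.006],[0,0,0],0]
    - [[0,0,-0.006],[0,0,0],0]

```text
clock: 8.05
tcp_pos: [0.5314, 0.0017, 0.145]
orientation: [-3.12, -0.365, 0.001]
contact_force: [0.1, -0.3, -3.2]
grip_width: 0.0209
```

Request:
arm_command:
  increments:
    - [[0,0,-0.002],[0,0,0],0]
    - [[0,0,-0.004],[0,0,0],0]
    - [[0,0,-0.005],[0,0,0],0]
    - [[0,0,-0.006],[0,0,0],0]
    - [[0,0,-0.006],[0,0,0],0]

```text
clock: 8.55
tcp_pos: [0.5316, 0.0015, 0.1394]
orientation: [3.12, 0.365, 0.0]
contact_force: [-0.2, 0.1, -0.6]
grip_width: 0.0212
```

Request:
arm_command:
  increments:
    - [[0,0,-0.001],[0,0,0],0]
    - [[0,0,-0.002],[0,0,0],0]
    - [[0,0,-0.002],[0,0,0],0]

```text
clock: 8.85
tcp_pos: [0.5318, 0.0013, 0.1392]
orientation: [-3.119, -0.364, -0.0]
contact_force: [-7.1, -0.0, 19.6]
grip_width: 0.0213
```

It bottoms at exactly the expected height, 55 mm above the bench grasp. Release and rise.

Request:
arm_command:
  increments:
    - [[0,0,0.001],[0,0,0],0]
    - [[0,0,0.0015],[0,0,0],30]
    - [[0,0,0.0015],[0,0,0],70]
    - [[0,0,0.0015],[0,0,0],100]
    - [[0,0,0.0015],[0,0,0],100]
    - [[0,0,0.03],[0,0,0],100]
    - [[0,0,0.07],[0,0,0],100]
    - [[0,0,0.11],[0,0,0],100]
    - [[0,0,0.11],[0,0,0],100]
    - [[0,0,0.11],[0,0,0],100]

```text
clock: 9.85
tcp_pos: [0.5321, 0.0018, 0.248]
orientation: [-3.12, -0.366, -0.003]
contact_force: [0.6, 0.3, -1.6]
grip_width: 0.0853
```

Run:
```python
from h import *
o=r.get_obs();m=r.camera_model("wrist"); np.save("w5.npy",m,allow_pickle=True)
im=r.grab_frame("wrist"); cv2.imwrite("pics/w5.png",im)
s=r.grab_frame("scene"); cv2.imwrite("pics/s5.png",s)
print(o["clock"],o["tcp_pos"],o["orientation"],o["contact_force"])
f=lambda im,x,y,w,h,k:cv2.resize(im[y:y+h,x:x+w],None,fx=k,fy=k,interpolation=cv2.INTER_CUBIC)
cv2.imwrite("pics/c5.png",np.hstack([f(im,180,130,200,150,2),f(s,225,155,100,75,4)]))
```

```text
9.85 [0.53205912 0.00184676 0.24798424] [-3.11970163 -0.36550886 -0.00323036] [ 0.55770668  0.333612   -1.59510297]
```

View pics/c5.png

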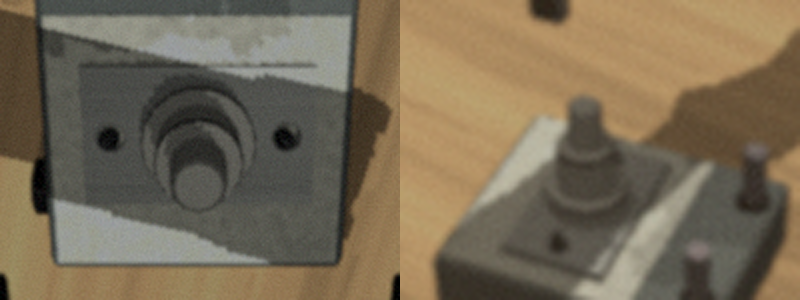

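The carrier is home: the pegs show dark through both holes at crop (110,138) and (286,138), and the plate lies flat on the deck. The post top is at wrist pixel (279.5,223) and scene pixel (271.2,180.2). On to the roll.

Request:
arm_command:
  increments:
    - [[-0.099,0.284,0.0],[0,0,0],100]
    - [[-0.099,0.284,0.0],[0,0,0],100]
    - [[-0.099,0.284,0.0],[0,0,0],100]
    - [[-0.099,0.284,0.0],[0,0,0],100]
    - [[-0.099,0.284,0.0],[0,0,0],100]
    - [[-0.099,0.284,0.0],[0,0,0],100]
    - [[-0.099,0.284,0.0],[0,0,0],100]
    - [[-0.099,0.284,0.0],[0,0,0],100]
    - [[-0.099,0.284,0.0],[0,0,0],100]

```text
clock: 10.85
tcp_pos: [0.4328, 0.284, 0.2463]
orientation: [3.119, 0.362, -0.002]
contact_force: [0.2, -0.1, -0.7]
grip_width: 0.0855
```

Run:
```python
from h import *
o=r.get_obs();m=r.camera_model("wrist"); np.save("w6.npy",m,allow_pickle=True)
im=r.grab_frame("wrist"); cv2.imwrite("pics/w6.png",im)
print(o["clock"],o["tcp_pos"],o["orientation"],o["contact_force"])
m5=np.load("w5.npy",allow_pickle=True).item()
print("post axis wrist",onz("wrist",[(279.5,223)],.146,m5),"scene",onz("scene",[(271.2,180.2)],.146))
print(proj("wrist",[[.4333,.2863,.05]]))
```

```text
10.85 [0.43277243 0.28400751 0.24632954] [ 3.11880410e+00  3.62186307e-01 -2.11871494e-03] [ 0.24793038 -0.12458652 -0.74218337]
post axis wrist [[0.53394098 0.00171326 0.146     ]] scene [[0.53057924 0.00082484 0.146     ]]
[[278.90310733 192.39177217]]
```

View pics/w6.png

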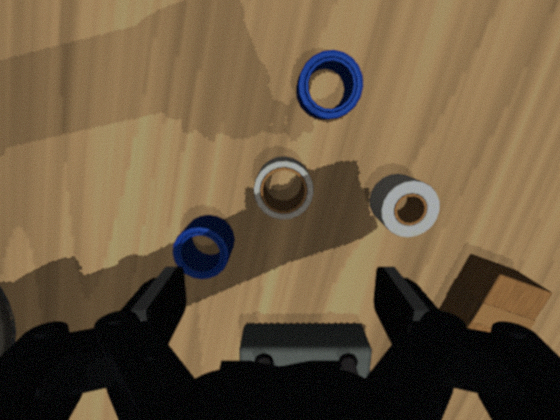

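The wide roll's top ring is centred near (284,189), the narrow roll at (405,205), and the blue look-alikes at (205,246) and (330,85), clear of the finger swath. I'll fit the ring.

Run:
```python
from h import *
m=np.load("w6.npy",allow_pickle=True).item(); im=cv2.imread("pics/w6.png"); hsv=cv2.cvtColor(im,cv2.COLOR_BGR2HSV)
x0,y0=245,148; w=hsv[y0:y0+80,x0:x0+78]; b=((w[...,1]<70)&(w[...,2]>70)).astype(np.uint8)*255
c=max(cv2.findContours(b,cv2.RETR_EXTERNAL,cv2.CHAIN_APPROX_NONE)[0],key=len)
e=cv2.fitEllipse(cv2.convexHull(c)); print(e,cv2.boundingRect(c)); u=(e[0][0]+x0,e[0][1]+y0)
print(u,onz("wrist",[u],.05,m), onz("wrist",[(u[0]-e[1][0]/2,u[1]),(u[0]+e[1][0]/2,u[1])],.05,m))
cv2.imwrite("pics/b.png",b)
s=cv2.imread("pics/scene0.png"); hs=cv2.cvtColor(s,cv2.COLOR_BGR2HSV)
# scene: ring ellipse at crop approx: left 458,right 606,top 370,bottom 476 of 6x crop
v=(365+(532-396)/6,215+(423-300)/6); print(v,onz("scene",[v],.05))
```

```text
((38.07304763793945, 41.34164047241211), (59.26646041870117, 60.311805725097656), 96.71834564208984) (8, 12, 61, 60)
(283.07304763793945, 189.3416404724121) [[0.43635151 0.29061961 0.05      ]] [[0.40674082 0.28363911 0.05      ]
 [0.46596184 0.297612   0.05      ]]
(387.6666666666667, 235.5) [[0.43844636 0.29073704 0.05      ]]
```

Request:
arm_command:
  increments:
    - [[0.004,0.0065,-0.05],[0,0,0],100]
    - [[0.004,0.0065,-0.1],[0,0,0],100]
    - [[0.004,0.0065,-0.14],[0,0,0],100]
    - [[0.004,0.0065,-0.17],[0,0,0],100]
    - [[0.004,0.0065,-0.2],[0,0,0],100]
    - [[0.004,0.0065,-0.218],[0,0,0],100]
    - [[0.004,0.0065,-0.218],[0,0,0],100]
    - [[0.004,0.0065,-0.218],[0,0,0],100]
  newtons: 30

```text
clock: 11.7
tcp_pos: [0.4374, 0.291, 0.0296]
orientation: [3.12, 0.362, 0.0]
contact_force: [-0.3, 0.6, 1.3]
grip_width: 0.0857
```

Request:
arm_command:
  increments:
    - [[0,0,0],[0,0,0],80]
    - [[0,0,0],[0,0,0],74]
    - [[0,0,0],[0,0,0],68]
    - [[0,0,0],[0,0,0],60]
    - [[0,0,0],[0,0,0],50]
    - [[0,0,0],[0,0,0],50]
    - [[0,0,0],[0,0,0],50]
  newtons: 30

```text
clock: 12.4
tcp_pos: [0.4372, 0.2924, 0.0307]
orientation: [-3.119, -0.364, -0.002]
contact_force: [-1.7, -1.5, 7.5]
grip_width: 0.0605
```

Request:
arm_command:
  increments:
    - [[0,0,0.01],[0,0,0],50]
    - [[0,0,0.03],[0,0,0],50]
    - [[0,0,0.06],[0,0,0],50]
    - [[0,0,0.1],[0,0,0],50]
    - [[0,0,0.14],[0,0,0],50]
    - [[0,0,0.17],[0,0,0],50]
    - [[0,0,0.18],[0,0,0],50]
    - [[0,0,0.18],[0,0,0],50]
    - [[0,0,0.18],[0,0,0],50]

```text
clock: 13.3
tcp_pos: [0.4358, 0.2918, 0.2085]
orientation: [3.12, 0.366, -0.002]
contact_force: [-1.5, -0.2, -1.7]
grip_width: 0.0608
```

Run:
```python
from h import *
o=r.get_obs();m=r.camera_model("wrist"); np.save("w7.npy",m,allow_pickle=True)
im=r.grab_frame("wrist"); cv2.imwrite("pics/w7.png",im)
s=r.grab_frame("scene")
print(o["clock"],o["tcp_pos"],o["orientation"],o["contact_force"],o["grip_width"])
cv2.imwrite("pics/c7.png",np.hstack([im[120:420,80:480],cv2.resize(s[130:280,310:510],None,fx=2,fy=2)]))
```

```text
13.3 [0.43583163 0.2918207  0.20848119] [ 3.11962068e+00  3.65665247e-01 -1.94118043e-03] [-1.54751291 -0.20780804 -1.67193162] 0.06081979410059087
```

View pics/c7.png

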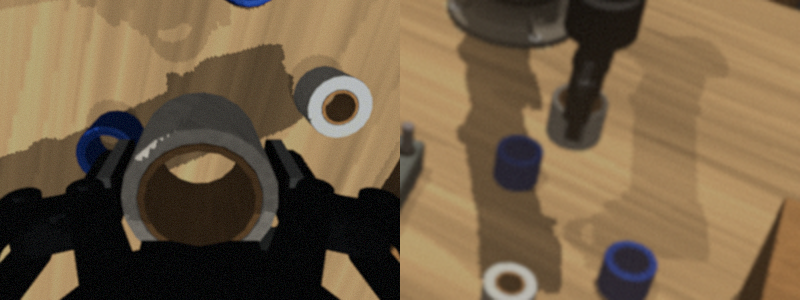

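The roll is held upright, with its bore ring at wrist x about 218 to 342; the narrow roll and the blue ones are untouched. I'll measure the roll's offset from the TCP by casting the core edge onto the roll's top plane.

Run:
```python
from h import *
from scipy.optimize import least_squares
m=np.load("w7.npy",allow_pickle=True).item(); im=cv2.imread("pics/w7.png").astype(int)
t=np.array([.43583,.29182]); pts=[]
c0=np.array([280,318])
sat=(im[...,2]-im[...,0]).astype(np.float32); sat=cv2.GaussianBlur(sat,(3,3),0)
for a in np.radians(np.arange(175,366,5)):
    # scan from outside inwards; first red-blue excess
    for rr in np.arange(76,40,-.5):
        u=c0+rr*np.array([np.cos(a),np.sin(a)*.92])
        if sat[int(round(u[1])),int(round(u[0]))]>22: pts.append(u); break
pts=np.array(pts); print(pts.round().astype(int).tolist())
P=onz("wrist",pts,.2278,m)[:,:2]
f=least_squares(lambda q:np.hypot(*(P-q[:2]).T)-q[2],[*t,.024],loss="soft_l1",f_scale=.0005)
print("centre",f.x, "offset",f.x[:2]-t, "rms",np.sqrt(np.mean(f.fun**2)))
R=np.array([[np.cos(.233),np.sin(.233)],[-np.sin(.233),np.cos(.233)]]); print("tool-frame (jaw,perp)",R@(f.x[:2]-t))
```

```text
[[218, 323], [217, 318], [218, 313], [219, 308], [220, 303], [222, 298], [224, 294], [227, 290], [230, 286], [233, 282], [237, 279], [241, 276], [246, 273], [250, 271], [255, 268], [260, 267], [265, 266], [270, 265], [275, 265], [280, 264], [285, 264], [290, 265], [295, 266], [300, 267], [305, 269], [309, 271], [314, 273], [319, 276], [323, 279], [326, 283], [329, 286], [333, 290], [335, 294], [337, 299], [338, 304], [340, 308], [341, 313], [341, 318], [341, 323]]
centre [0.43771429 0.29028091 0.02382141] offset [ 0.00188429 -0.00153909] rms 0.00013892406465947747
tool-frame (jaw,perp) [ 0.001478   -0.00193258]
```

Request:
arm_command:
  increments:
    - [[0.012,-0.036,0.0],[0,0,0],50]
    - [[0.024,-0.072,0.0],[0,0,0],50]
    - [[0.036,-0.108,0.0],[0,0,0],50]
    - [[0.048,-0.144,0.0],[0,0,0],50]
    - [[0.06,-0.18,0.0],[0,0,0],50]
    - [[0.072,-0.217,0.0],[0,0,0],50]
    - [[0.084,-0.253,0.0],[0,0,0],50]
    - [[0.092,-0.277,0.0],[0,0,0],50]
    - [[0.096,-0.289,0.0],[0,0,0],50]
    - [[0.096,-0.289,0.0],[0,0,0],50]

```text
clock: 14.4
tcp_pos: [0.5323, 0.0016, 0.2084]
orientation: [3.12, 0.36, -0.003]
contact_force: [-0.5, 0.6, -0.2]
grip_width: 0.0605
```

Request:
arm_command:
  increments:
    - [[0,0,-0.01],[0,0,0],50]
    - [[0,0,-0.02],[0,0,0],50]
    - [[0,0,-0.028],[0,0,0],50]
    - [[0,0,-0.036],[0,0,0],50]
    - [[0,0,-0.042],[0,0,0],50]
    - [[0,0,-0.048],[0,0,0],50]
    - [[0,0,-0.052],[0,0,0],50]
    - [[0,0,-0.052],[0,0,0],50]
    - [[0,0,-0.052],[0,0,0],50]

```text
clock: 15.3
tcp_pos: [0.5328, 0.0031, 0.1574]
orientation: [-3.12, -0.365, -0.0]
contact_force: [-0.7, -1.2, -0.6]
grip_width: 0.0604
```

Run:
```python
from h import *
o=r.get_obs();m=r.camera_model("wrist"); np.save("w8.npy",m,allow_pickle=True)
im=r.grab_frame("wrist"); cv2.imwrite("pics/w8.png",im)
print(o["clock"],o["tcp_pos"],o["orientation"],o["contact_force"],o["grip_width"])
g=cv2.cvtColor(im,cv2.COLOR_BGR2GRAY)
sat=im[...,2].astype(int)-im[...,0]
print("gray cols 216..344 step4"); 
for y in range(270,366,8): print(y,g[y,216:346:4].tolist())
print("r-b")
for y in range(270,366,8): print(y,sat[y,216:346:4].tolist())
```

```text
15.3 [0.53275775 0.0030951  0.15743651] [-3.12031468e+00 -3.64864821e-01 -4.76711072e-04] [-0.69518373 -1.20047775 -0.60171236] 0.06044027202484596
gray cols 216..344 step4
270 [62, 62, 85, 90, 82, 89, 92, 86, 63, 51, 52, 53, 53, 52, 56, 56, 53, 55, 54, 47, 58, 54, 55, 38, 73, 84, 94, 90, 93, 90, 84, 62, 42]
278 [83, 92, 92, 90, 78, 61, 53, 56, 60, 170, 63, 78, 76, 76, 77, 81, 79, 83, 114, 116, 79, 103, 115, 77, 51, 51, 54, 65, 92, 83, 83, 82, 71]
286 [84, 90, 91, 53, 49, 49, 39, 37, 200, 198, 164, 95, 87, 99, 111, 121, 116, 115, 114, 112, 76, 120, 120, 116, 101, 35, 51, 53, 54, 74, 86, 87, 92]
294 [90, 86, 42, 52, 54, 28, 38, 37, 38, 58, 189, 198, 106, 111, 112, 112, 112, 114, 112, 161, 117, 110, 99, 32, 32, 35, 29, 32, 47, 51, 53, 90, 85]
302 [92, 46, 47, 39, 32, 39, 33, 30, 30, 38, 34, 35, 36, 64, 137, 158, 149, 142, 124, 50, 39, 31, 36, 35, 33, 33, 33, 36, 38, 47, 53, 70, 92]
310 [80, 50, 48, 38, 32, 40, 32, 35, 31, 34, 39, 41, 31, 37, 36, 33, 39, 39, 36, 36, 40, 34, 35, 38, 35, 37, 33, 29, 28, 34, 51, 49, 87]
318 [63, 55, 38, 31, 33, 37, 33, 36, 34, 30, 41, 40, 33, 37, 38, 34, 3
[... 1658 characters left out ...]
5, 20, 38, 40, 8]
326 [8, 38, 34, 25, 25, 21, 26, 23, 23, 26, 29, 25, 25, 26, 25, 25, 27, 28, 30, 24, 23, 28, 26, 28, 18, 24, 24, 22, 23, 25, 38, 35, 7]
334 [10, 20, 39, 29, 24, 16, 26, 27, 31, 26, 28, 30, 29, 29, 23, 27, 26, 23, 26, 28, 22, 26, 28, 24, 25, 28, 29, 26, 23, 31, 57, 22, 13]
342 [10, 12, 36, 34, 26, 24, 26, 24, 29, 23, 24, 28, 29, 28, 30, 28, 27, 29, 29, 25, 24, 25, 24, 26, 24, 25, 25, 26, 33, 57, 17, 11, 10]
350 [13, 11, 13, 19, 51, 31, 22, 24, 24, 24, 24, 25, 25, 26, 25, 23, 30, 21, 27, 27, 24, 27, 25, 22, 28, 25, 23, 47, 57, 10, 11, 12, 10]
358 [62, 16, 13, 14, 15, 19, 50, 50, 28, 24, 30, 21, 25, 23, 26, 28, 25, 22, 25, 35, 27, 28, 23, 29, 31, 53, 47, 15, 11, 17, 15, 14, 72]
```

Run:
```python
from h import *
m=np.load("w8.npy",allow_pickle=True).item()
a=np.radians(np.arange(0,360,30))
def circ(c,R,z): return proj("wrist",np.c_[c[0]+R*np.cos(a),c[1]+R*np.sin(a),0*a+z],m)
t=np.array([.53276,.0031])
for n,c,R,z in [("roll top core",t+[.0019,-.0015],.0238,.177),("roll bottom bore",t+[.0019,-.0015],.0215,.127),("post top",(.5339,.0017),.0105,.146),("upper step",(.5339,.0017),.0185,.115)]:
    p=circ(c,R,z); print(n,p.min(0).round(),p.max(0).round())
im=cv2.imread("pics/w8.png"); s=r.grab_frame("scene"); 
f=lambda im,x,y,w,h,k:cv2.resize(im[y:y+h,x:x+w],None,fx=k,fy=k,interpolation=cv2.INTER_CUBIC)
cv2.imwrite("pics/c8.png",np.hstack([f(im,190,230,180,135,2.2),f(s,225,120,100,75,3.96)]))
```

```text
roll top core [219. 266.] [340. 370.]
roll bottom bore [240. 228.] [318. 300.]
post top [257. 262.] [299. 301.]
upper step [246. 226.] [310. 284.]
```

The post lies inside the bore within about 1.5 mm of the prediction. I'll lower past the upper step, watching the force.

Request:
arm_command:
  increments:
    - [[0,0,-0.003],[0,0,0],50]
    - [[0,0,-0.006],[0,0,0],50]
    - [[0,0,-0.009],[0,0,0],50]
    - [[0,0,-0.011],[0,0,0],50]
    - [[0,0,-0.013],[0,0,0],50]
    - [[0,0,-0.015],[0,0,0],50]
    - [[0,0,-0.015],[0,0,0],50]

```text
clock: 16.1
tcp_pos: [0.5324, 0.0032, 0.142]
orientation: [3.12, 0.365, -0.001]
contact_force: [-0.8, 0.1, -1.0]
grip_width: 0.0605
```

Past the upper step (roll bottom about 0.112) with no contact. Carry on.

Request:
arm_command:
  increments:
    - [[0,0,-0.003],[0,0,0],50]
    - [[0,0,-0.006],[0,0,0],50]
    - [[0,0,-0.009],[0,0,0],50]
    - [[0,0,-0.012],[0,0,0],50]
    - [[0,0,-0.012],[0,0,0],50]

```text
clock: 16.6
tcp_pos: [0.5323, 0.0032, 0.1298]
orientation: [3.12, 0.365, -0.001]
contact_force: [0.7, 0.2, -1.1]
grip_width: 0.0606
```

Request:
arm_command:
  increments:
    - [[0,0,-0.002],[0,0,0],50]
    - [[0,0,-0.004],[0,0,0],50]
    - [[0,0,-0.006],[0,0,0],50]
    - [[0,0,-0.008],[0,0,0],50]
    - [[0,0,-0.01],[0,0,0],50]
    - [[0,0,-0.01],[0,0,0],50]

```text
clock: 17.2
tcp_pos: [0.5324, 0.0032, 0.12]
orientation: [-3.12, -0.365, 0.001]
contact_force: [-0.7, 0.2, -0.4]
grip_width: 0.06
```

Request:
arm_command:
  increments:
    - [[0,0,-0.002],[0,0,0],50]
    - [[0,0,-0.004],[0,0,0],50]
    - [[0,0,-0.006],[0,0,0],50]
    - [[0,0,-0.006],[0,0,0],50]

```text
clock: 17.6
tcp_pos: [0.5324, 0.0032, 0.114]
orientation: [3.12, 0.365, -0.001]
contact_force: [0.9, -1.0, -1.2]
grip_width: 0.0608
```

Request:
arm_command:
  increments:
    - [[0,0,-0.001],[0,0,0],50]
    - [[0,0,-0.002],[0,0,0],50]
    - [[0,0,-0.002],[0,0,0],50]

```text
clock: 17.9
tcp_pos: [0.5325, 0.0032, 0.1122]
orientation: [3.12, 0.365, -0.0]
contact_force: [-0.4, -0.3, -0.8]
grip_width: 0.0609
```

Request:
arm_command:
  increments:
    - [[0,0,-0.001],[0,0,0],50]
    - [[0,0,-0.0015],[0,0,0],50]
    - [[0,0,-0.0015],[0,0,0],50]

```text
clock: 18.2
tcp_pos: [0.5327, 0.0031, 0.1117]
orientation: [-3.12, -0.365, -0.0]
contact_force: [-3.6, 0.5, 9.6]
grip_width: 0.0605
```

It seats at TCP z 0.1117, against 0.1115 predicted. Release.

Request:
arm_command:
  increments:
    - [[0,0,0.0],[0,0,0],74]
    - [[0,0,0.0],[0,0,0],80]
    - [[0,0,0.0],[0,0,0],100]
    - [[0,0,0.0],[0,0,0],100]
    - [[0,0,0.0],[0,0,0],100]
    - [[0,0,0.01],[0,0,0],100]
    - [[0,0,0.03],[0,0,0],100]
    - [[0,0,0.06],[0,0,0],100]
    - [[0,0,0.1],[0,0,0],100]
    - [[0,0,0.14],[0,0,0],100]

```text
clock: 19.2
tcp_pos: [0.5322, 0.0028, 0.2527]
orientation: [3.12, 0.364, -0.001]
contact_force: [1.2, 0.8, -0.5]
grip_width: 0.0856
```

Request:
arm_command:
  increments:
    - [[-0.02,-0.1,0.03],[0,0,0],100]
    - [[-0.02,-0.1,0.03],[0,0,0],100]
    - [[-0.02,-0.1,0.03],[0,0,0],100]
    - [[-0.02,-0.1,0.03],[0,0,0],100]
    - [[-0.02,-0.1,0.03],[0,0,0],100]

```text
clock: 19.7
tcp_pos: [0.5126, -0.0957, 0.2807]
orientation: [-3.119, -0.366, 0.0]
contact_force: [-0.6, 0.7, -0.2]
grip_width: 0.0852
```

Run:
```python
from h import *
o=r.get_obs()
im=r.grab_frame("wrist"); s=r.grab_frame("scene"); t=r.grab_frame("top")
for n,i in zip("wst",(im,s,t)): cv2.imwrite(f"pics/f{n}.png",i)
print(o["clock"],o["tcp_pos"],o["contact_force"])
# expected pixels of roll top / step / post in the scene view
for z in (.081,.131,.146): print(z,proj("scene",[[.533,.002,z]]))
f=lambda im,x,y,w,h,k:cv2.resize(im[y:y+h,x:x+w],None,fx=k,fy=k,interpolation=cv2.INTER_CUBIC)
cv2.imwrite("pics/cf.png",np.vstack([np.hstack([f(im,200,0,200,150,2),f(s,225,150,100,75,4)]),np.hstack([cv2.resize(t,(400,300)),cv2.resize(s,(400,300))])]))
```

```text
19.7 [ 0.5126314  -0.09569429  0.28073207] [-0.63104355  0.71078972 -0.183087  ]
0.081 [[271.5661236  200.37553337]]
0.131 [[271.11639666 185.51687498]]
0.146 [[270.97609189 180.87761066]]
```

View pics/cf.png

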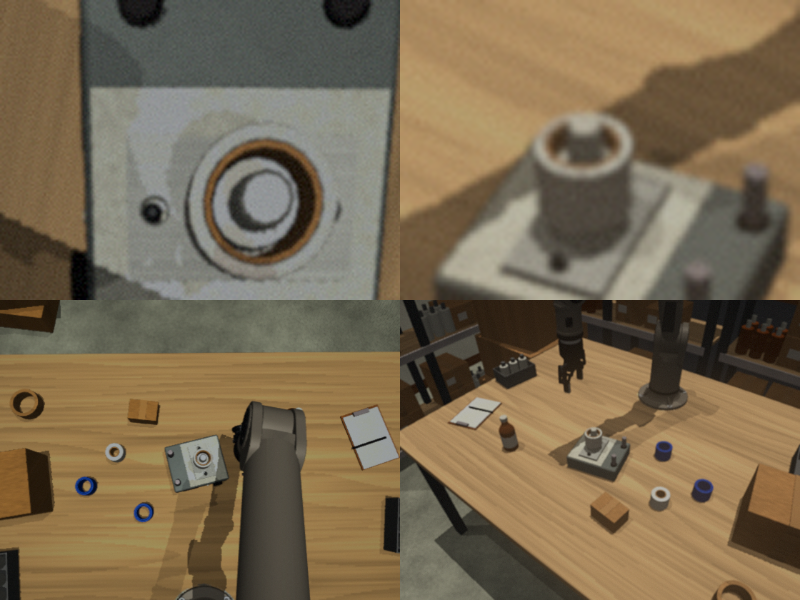

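The roll sits level around the post. Its top ring is centred at scene pixel (270.8,186.2), against (271.1,185.5) predicted for seating on the lower step. The carrier is flat on the deck with a peg showing through its hole, and everything else is in place.

```bash
python3 -c "
from bench import r
print(r.hand_in())"
```

```text
the job is handed in; nothing more can be done
None
```

The carrier is home over both pegs and flat on the deck, and the wide-core roll is seated level on the lower step and released. I handed the job in with the robot's clock at about 20 s of the 58 s allowed, with the gripper open and clear.

- **Carrier:** it bottomed at TCP z 0.139, exactly 55 mm above its grasp height on the bench. After I let go, the pegs showed through both holes.
- **Roll:** I lowered it in small steps and felt no contact until it seated at TCP z 0.1117 (predicted 0.1115) with about 10 N. After release, its top ring in the scene view was within 1 px of where a seated roll should appear.
- **Other objects:** the narrow roll, bottle, carton and blue look-alikes stood where they were in the last views, judged by eye.
- **Disagreement:** the top camera read about 3 mm off the wrist and scene cameras on the pegs, and off the wrist camera on the carrier. I relied on the wrist and scene values and on measuring parts relative to each other.

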